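# Weigh two ballast slugs and dock the heavier one

### The job

The keyboard stand needs the heavier of the two look-alike steel ballast slugs: put one on each pan of the balance, let go and let it come to rest to see which is heavier (if they weigh practically the same, either will do). Leave the lighter one on its pan and slide the heavier one, nose first, into the channel of the stand until you feel it fully home against the hidden stop. Set things down and push gently, within a few newtons, and leave everything else on the desk alone.

Things in the scene. Friction and masses are not known exactly. Their poses are not given: they have to be found in the camera images.
- slug_a: one of two look-alike steel slugs, 0.2 to 0.45 kg (may be hollow): a flat bar 80 (x) x 36 (y) x 14 (z) mm with an upright grip plate on it, 24 (x) x 12 (y) mm, from 14 to 50 mm above the underside, centred at x = -24 mm. Origin: centre of the bar's underside; +x points to the nose (the end away from the grip plate), z up. Centre of mass about 5 mm behind the origin.
- slug_b: one of two look-alike steel slugs, 0.2 to 0.45 kg (may be hollow): a flat bar 80 (x) x 36 (y) x 14 (z) mm with an upright grip plate on it, 24 (x) x 12 (y) mm, from 14 to 50 mm above the underside, centred at x = -24 mm. Origin: centre of the bar's underside; +x points to the nose (the end away from the grip plate), z up. Centre of mass about 5 mm behind the origin.
- balance: grey equal-arm balance fixed to the desk, base 100 (x) x 320 (y) x 10 mm, nothing on it higher than 80 mm when empty. Origin: centre of the base's underside; the beam runs along y, z up.
- pan_l: steel pan at the balance's +y end, 120 mm from its middle: flat rimless disc 100 mm wide, 5 mm thick. Origin: centre of its underside, 60 mm above the desk when level. The pans stay horizontal and move up and down by up to 12 mm, one rising as the other sinks. Empty, the balance is level; a loaded pan sinks to its stop with little resistance. Where on the pan the load lies does not matter.
- pan_r: the same pan at the -y end of the balance, 120 mm from the middle. Origin: centre of its underside, 60 mm above the desk when level.
- beam (a joint): tilt of the balance beam, rad: 0 level, -0.1 pan_l right down, +0.1 pan_r right down. It is damped and comes to rest in one to three seconds.
- stand: keyboard stand fixed to the desk: dark steel foot plate, 6 mm thick, x from -120 to +115 mm, 84 mm wide, with a straight aluminium channel on it along x, open towards -x. Origin: under the plate at desk level, on the channel's centre line; +x points into the channel, z up. The keyboard half stands over it from x = +65 mm on, its near edge 65 mm above the desk.
- channel_mouth (a point): point on the channel's floor (top of the foot plate, 6 mm above the desk), on its centre line, where the parallel walls begin, 45 mm before the stand's origin. The channel is 40 mm wide between walls 10 mm high above the floor; flared lead-ins reach 23 mm further out and open to about 58 mm. Axes as the stand's.
- roof_edge (a point): point on the channel's floor, on its centre line, under the near edge of the roof, 40 mm past the mouth. From here on the channel is roofed, 20 mm clear height above the floor, roof top 30 mm above the desk. Axes as the stand's.
- tongue (a joint): travel (m) of the spring tongue hidden under the roof: 0 free, 0.006 pressed back to its solid stop. It pushes back with at most 0.4 N, less than a slug's friction. Its place in the channel is set anew each time and not measured: the nose of a slug fully home is somewhere from 16 to 41 mm past the roof edge.
- mouse: bystander: black ergonomic computer mouse, about 100 x 70 x 47 mm. Origin: centre of its underside.
- screwdriver: bystander: screwdriver lying down, 150 mm long. Origin: centre of its underside.
- switch_tray: bystander: small white open tray of key switches, 70 x 100 x 22 mm. Origin: centre of its underside.
- spare_ball: bystander: red spare trackball, 38 mm, on a black round holder, 46 mm tall overall. Origin: centre of its underside.
- mug: bystander: white mug, 82 mm wide, 95 mm tall. Origin: centre of its underside.
- grease_jar: bystander: small closed jar, 40 mm wide, 35 mm tall. Origin: centre of its underside.
- keycap_tray: bystander: grey open tray of white keycaps, 100 x 140 x 25 mm. Origin: centre of its underside.
Things that resemble listed ones, but are neither listed nor needed, are in the scene too. What is shaped like the slug_a but pink or purple is not meant.

How it is judged:
By the outcome, as a careful person would: the job done as asked, in the order asked, and still so for the second after the job is handed in, with the robot touching nothing.
It also fails if it takes over 72 s, if anything falls off the work surface, if the arm or the gripper's body presses on something with over 40 N, if the wrist force passes 120 N, or if a joint passes its speed limit or range.

### The arm

A 6-joint arm with a two-finger parallel gripper is mounted at the origin on the work surface. World frame = base frame: x ahead of the robot, y to its left, z up, the work surface at z = 0. Lengths are in m, angles in rad, forces in N, time in s.
With the tool pointing down it reaches from about 0.375 to 0.9 m from the base axis. Payload 3.1 kg.
Tool frame: the origin (TCP) lies at the centre of the arm's flange, where the gripper is bolted on; the fingertips stand 182 mm ahead of it and the grasp point (between the pads) lies 164 mm ahead of it; z points along the fingers, x is the direction in which the jaws open and shut, and the axes are right-handed (so a half turn about z gives the same grasp; the last joint's range is limited). The gripper opens to 87 mm and grips with 3 to 60 N. Pads are 19 mm wide; open, the fingers measure 117 mm over their backs; the gripper's body (75 mm by 190 mm) begins 51 mm behind the grasp point.
Start: joints at [-1.506, 0.527, 1.433, -0, 1.181, -0.178], TCP at [0.15, -0.607, 0.405] pointing down, gripper open.
Joint ranges: [-3.08, 3.08], [-0.75, 2.2], [0.22, 2.44], [-1.43, 4.57], [0, 2.65], [-2.85, 2.85]. Speed limits (rad/s): [2.79, 2.79, 3.14, 3.14, 3.14, 3.14].

### API

Orientations are given as a 3x3 rotation matrix whose columns are the frame's x, y, z axes.
In Python, from plant import get_obs, read_camera, hand_in, regions_of, spot_point gives the robot as it stands.
- The arm moves only by the tool drive_tool, never from a script. Its argument "deltas" is a list that holds one entry, the list of rows, each a list of 5 numbers: the opening, from -1 (shut) to 1 (fully open), then the shift along the tool's x, y, z in mm, then the turn about the tool's z in rad. In form: [[[fingers, dx, dy, dz, spin], ...]]. A call has 1 to 8 rows; each row shifts and turns the commanded pose from where the row before left it, along the tool's axes as they then stand; what a row does not reach is not made up. A row lasts 1/10 s, in which the tool goes at most 50 mm and 8.59 degrees, less where a joint would pass 70% of its speed; a pose out of reach is approached as far as the arm can. A call is refused whole if a number of a shift passes 50 or a number of a turn 0.15, either way. A call with a gripper value outside its range is refused whole. The fingers move at their own pace and stop on an object; "squeeze" is the grip in N (left out, the last holds). Time passes only in rows, so rows that do not move let the fingers close. It gives the time, the measured TCP pose, the force and the opening at its end, in the units of the state.
- get_obs(): the state, without advancing time (a new reading comes with each control period).
- read_camera(name): name is "scene" or "side" or "wrist"; returns a dict with "image" (400x640x3 uint8, red, green, blue), "mtx" (3x3 intrinsics, pixels), "k1" (the pictures are not rectified: a ray, as slopes to the right and down, at radius r is drawn at 1 + k1 r^2 times it, then the intrinsics apply), "cam_to_world" (4x4, takes a point from camera to world coordinates). Camera axes: x right, y down, z forward; pixel columns grow to the right and rows downward; lengths in m; the calibration is good to about 2 mm. A picture is of the moment at which its call begins. There is no depth.
- hand_in(): hands the job in, once; it reports no verdict.
Trained networks look in the newest picture that a camera, given by its name, has taken for a name from the list of things; names that differ only in an ending like _2 or _b are one class to them, and where a whole thing is asked for, a point or a joint stands for the part that bears it (a point fixed in the world has none). Each returns a list of dicts, best first, with "score" (0 to 1); they miss things now and then, are a little off and sometimes report something else, mostly with a low value. They report only what shows in the picture. A call takes as long as a camera call. They do not tell look-alikes from the thing itself.
- regions_of(camera, query): "mask" (400x640 bool, what is visible of it) and "point" ([row, column] in pixels, amid what is visible of it).
- spot_point(camera, query): "point" ([row, column] in pixels: a listed point, or the origin of a listed thing).
The state is a dict: "clock": time; "joint_positions": joint angles; "qvel": joint speeds; "joint_efforts": joint torques, N m; "tcp_pos": TCP position; "ee_rot": TCP orientation; "contact_force": force on the tool from outside, world axes, zero at the start; "moment": the same for the moment, N m; "finger_gap": opening from 0.0 (shut) to 1.0 (fully open).
Only numpy, scipy, OpenCV 4.12 (cv2) and the standard library are available. Lean on these libraries where they do the work, as an engineer would, in place of code of your own. Each camera call takes 0.05 s, during which the arm holds its last target. There are 200 camera calls.

## Working session

There is one attempt and no reset: what is moved stays moved. The work goes in short steps, Python scripts to look and compute and a tool call to move; the robot and the scene stay as the last step left them, time stands still between calls to the robot, and variables do not carry over. Pictures are saved under pics/ and viewed, about 8 in all and at most 12, crops included, and the job is handed in when it is done.

Besides the shell and the picture viewer there is one more tool, called after "Request:" by a JSON object that holds its "op" and its "data". drive_tool: Moves the arm, as the interface text tells. Its arguments: {"type":"object","properties":{"deltas":{"type":"array","items":{"type":"array","items":{"type":"array","items":{"type":"number"}}}},"squeeze":{"type":"number"}},"required":["deltas"]}

```bash
mkdir -p pics
cat > h.py <<'E'
import numpy as np, cv2
from plant import *
def ray(cam,rc):
    K=cam["mtx"];k1=cam["k1"]
    u=(rc[1]-K[0,2])/K[0,0];v=(rc[0]-K[1,2])/K[1,1]
    p=cv2.undistortPoints(np.array([[[rc[1],rc[0]]]],float),np.array(K,float),np.array([k1,0,0,0,0.]))[0,0]
    T=np.array(cam["cam_to_world"]);d=T[:3,:3]@np.array([p[0],p[1],1]);return T[:3,3],d
def atz(cam,rc,z):
    o,d=ray(cam,rc);return o+d*(z-o[2])/d[2]
def proj(cam,P):
    T=np.linalg.inv(np.array(cam["cam_to_world"]));P=np.atleast_2d(np.array(P,float))
    return cv2.projectPoints(P,cv2.Rodrigues(T[:3,:3])[0],T[:3,3],np.array(cam["mtx"],float),np.array([cam["k1"],0,0,0,0.]))[0][:,0]
def save(cam,n,crop=None,s=1):
    im=cam["image"][:,:,::-1]
    if crop: r0,r1,c0,c1=crop; im=im[r0:r1,c0:c1]
    cv2.imwrite("pics/"+n+".png",cv2.resize(im,None,fx=s,fy=s,interpolation=cv2.INTER_CUBIC))
E
python3 - <<'E'
from h import *
np.set_printoptions(precision=3,suppress=True)
o=get_obs();print(o["clock"],o["tcp_pos"],o["ee_rot"],o["contact_force"],o["finger_gap"])
Z=dict(slug_a=0,balance=0,pan_l=.06,stand=0,channel_mouth=.006,roof_edge=.006,mouse=0,mug=0,switch_tray=0,keycap_tray=0,grease_jar=0,spare_ball=0,screwdriver=0)
for n in ("scene","side"):
    c=read_camera(n);save(c,n);print(n,np.array(c["cam_to_world"])[:3])
    for q,z in Z.items():
        for d in spot_point(n,q)[:4]:
            if d["score"]>.2: print(q,round(d["score"],2),np.round(d["point"]),atz(c,d["point"],z)[:2])
a,b=cv2.imread("pics/scene.png"),cv2.imread("pics/side.png")
E
```

```text
0.0 [ 0.15  -0.606  0.404] [[ 0.24  -0.971 -0.   ]
 [-0.971 -0.24   0.002]
 [-0.002 -0.    -1.   ]] [-0.314  0.709 -0.006] 1.0011772728083532
scene [[ 0.014  0.719 -0.695  1.399]
 [ 1.    -0.006  0.013  0.002]
 [ 0.005 -0.695 -0.719  0.95 ]]
slug_a 0.75 [183. 340.] [0.438 0.083]
slug_a 0.75 [148. 386.] [0.265 0.254]
slug_a 0.68 [164. 360.] [0.348 0.153]
slug_a 0.59 [184. 292.] [ 0.443 -0.073]
balance 0.88 [221. 375.] [0.599 0.18 ]
pan_l 0.8 [208. 420.] [0.603 0.302]
pan_l 0.59 [211. 335.] [0.613 0.057]
stand 0.67 [229. 172.] [ 0.624 -0.415]
stand 0.56 [224. 252.] [ 0.608 -0.186]
channel_mouth 0.92 [209. 254.] [ 0.554 -0.184]
roof_edge 0.9 [223. 251.] [ 0.609 -0.187]
mouse 0.9 [261. 334.] [0.742 0.051]
mug 0.71 [224. 463.] [0.616 0.437]
switch_tray 0.84 [175. 216.] [ 0.4   -0.324]
keycap_tray 0.64 [281. 271.] [ 0.804 -0.117]
keycap_tray 0.36 [208. 417.] [0.549 0.313]
grease_jar 0.62 [201. 315.] [0.517 0.   ]
grease_jar 0.23 [183. 291.] [ 0.436 -0.077]
spare_ball 0.56 [225. 173.] [ 0.609 -0.417]
screwdriver 0.46 [184. 408.] [0.447 0.3  ]
screwdriver 0.29 [266. 334.] [0.757 0.052]
side [[-0.798 -0.432  0.421  0.036]
 [-0.603  0.553 -0.575  0.696]
 [ 0.015 -0.713 -0.701  0.896]]
slug_a 0.95 [330. 354.] [0.282 0.252]
slug_a 0.78 [281. 365.] [0.33  0.137]
slug_a 0.71 [204. 379.] [ 0.434 -0.084]
slug_a 0.57 [243. 338.] [0.442 0.086]
balance 0.84 [234. 264.] [0.602 0.172]
pan_l 0.72 [249. 226.] [0.601 0.29 ]
pan_l 0.56 [191. 294.] [0.598 0.058]
stand 0.62 [157. 350.] [ 0.602 -0.192]
channel_mouth 0.92 [162. 364.] [ 0.554 -0.192]
roof_edge 0.68 [158. 350.] [ 0.595 -0.181]
mouse 0.75 [181. 254.] [0.749 0.05 ]
mug 0.79 [301. 172.] [0.629 0.434]
switch_tray 0.87 [159. 433.] [ 0.41  -0.333]
keycap_tray 0.92 [143. 283.] [ 0.794 -0.122]
grease_jar 0.6 [200. 331.] [ 0.541 -0.021]
spare_ball 0.73 [233. 263.] [0.604 0.17 ]
spare_ball 0.7 [115. 390.] [ 0.619 -0.436]
screwdriver 0.66 [304. 276.] [0.448 0.303]
```

View pics/scene.png

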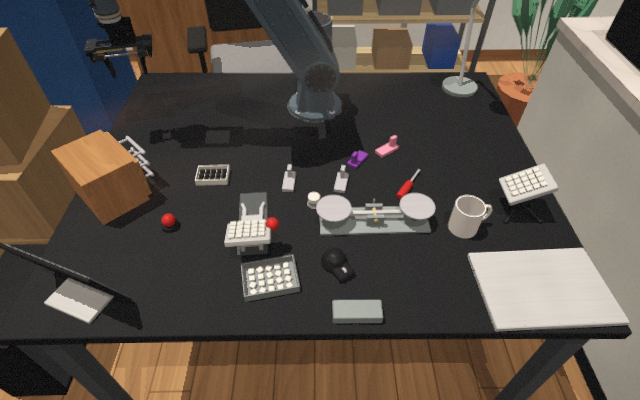

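View pics/side.png

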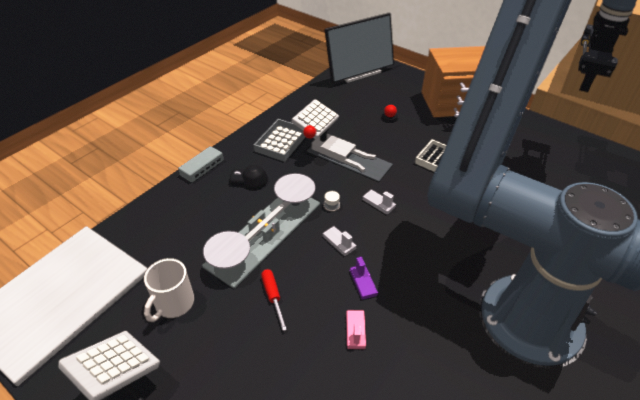

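Scene: steel slugs at (row 183, col 340) and (184, 292), the pink and purple ones are decoys. The pans are at (208, 335) and (208, 418), and the stand's channel mouth at (209, 254) faces the robot. Next is a closer look from the wrist.

Request:
{"op": "drive_tool", "data": {"deltas": [[[1,0,0,0,0.12],[1,0,0,0,0.12],[1,-43,-18,0,0],[1,-43,-18,0,0],[1,-43,-18,0,0],[1,-43,-18,0,0],[1,-43,-18,0,0],[1,-43,-18,0,0]]]}}

```text
clock: 2.2
tcp_pos: [0.258, -0.3466, 0.405]
ee_rot: [[0.002, -1.0, 0.001], [-1.0, -0.002, -0.001], [0.001, -0.001, -1.0]]
contact_force: [-0.0, 0.1, -0.4]
finger_gap: 0.997
```

Request:
{"op": "drive_tool", "data": {"deltas": [[[1,-43,-18,0,0],[1,-43,-18,0,0],[1,-43,-18,0,0],[1,-43,-18,0,0],[1,-43,-18,0,0],[1,-43,-18,0,0],[1,-43,-18,0,0],[1,0,0,0,0]]]}}

```text
clock: 3.0
tcp_pos: [0.3834, -0.0422, 0.405]
ee_rot: [[0.012, -1.0, 0.001], [-1.0, -0.012, 0.001], [-0.001, -0.001, -1.0]]
contact_force: [0.2, -0.0, -0.1]
finger_gap: 0.998
```

```bash
cat > look.py <<'E'
from h import *
import sys
np.set_printoptions(precision=4,suppress=True)
o=get_obs();print(o["clock"],o["tcp_pos"],o["ee_rot"],o["contact_force"],o["finger_gap"])
c=read_camera("wrist");save(c,sys.argv[1]);print(np.array(c["cam_to_world"])[:3])
for q in sys.argv[2:]:
    q,z=q.split(":")
    for d in spot_point("wrist",q)[:4]:
        if d["score"]>.2: print(q,round(d["score"],2),np.round(d["point"]),atz(c,d["point"],float(z)))
    if q[:4]=="slug":
      for d in regions_of("wrist",q)[:4]:
        if d["score"]<.3: continue
        pts=np.argwhere(d["mask"]).astype(float)
        w=np.array([atz(c,p,.014)[:2] for p in pts[::3]])
        r=cv2.minAreaRect((w*1000).astype(np.float32));print("reg",round(d["score"],2),np.round(d["point"]),r)
E
python3 look.py w1 slug_a:0 pan_l:.06 channel_mouth:.006 roof_edge:.006 stand:0
```

```text
3.0 [ 0.3834 -0.0422  0.405 ] [[ 0.0122 -0.9999  0.0011]
 [-0.9999 -0.0122  0.0013]
 [-0.0013 -0.0011 -1.    ]] [ 0.2332 -0.0268 -0.1076] 0.997981254652639
[[ 0.0128 -0.9588 -0.284   0.4603]
 [-0.9999 -0.0123 -0.0035 -0.0417]
 [-0.0002  0.284  -0.9588  0.3847]]
slug_a 0.96 [245. 100.] [0.2803 0.2477 0.    ]
slug_a 0.94 [125. 214.] [0.4396 0.081  0.    ]
slug_a 0.77 [209. 174.] [0.3332 0.1419 0.    ]
slug_a 0.75 [133. 352.] [ 0.4322 -0.086   0.    ]
reg 0.86 [237. 106.] ((290.4615478515625, 233.97564697265625), (35.31117248535156, 59.53773498535156), 33.15862274169922)
reg 0.76 [126. 212.] ((439.1588134765625, 80.74305725097656), (40.13517379760742, 83.19963073730469), 78.18529510498047)
reg 0.72 [209. 170.] ((332.8783874511719, 139.77114868164062), (37.68181228637695, 85.34319305419922), 54.31842803955078)
channel_mouth 0.71 [ 19. 451.] [ 0.5562 -0.1877  0.006 ]
stand 0.67 [ 47. 282.] [ 0.5266 -0.003   0.    ]
```

View pics/w1.png

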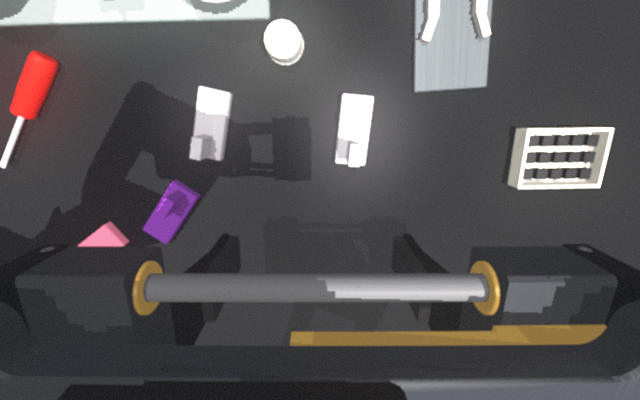

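Wrist view: the slugs are at (row 125, col 213) and (130, 353), grip plates towards the robot and noses up (+x). I'll fit the slug model's silhouette to find their yaw.

```bash
cat > fit.py <<'E'
from h import *
from scipy.optimize import minimize
def box(x0,x1,y0,y1,z0,z1): return np.array([[x,y,z] for x in(x0,x1) for y in(y0,y1) for z in(z0,z1)])/1000
B=[box(-40,40,-18,18,0,14),box(-36,-12,-6,6,14,50)]
def sil(c,p,z,s=4):
    m=np.zeros((400*s,640*s),np.uint8);R=np.array([[np.cos(p[2]),-np.sin(p[2]),0],[np.sin(p[2]),np.cos(p[2]),0],[0,0,1]])
    for b in B:
        q=proj(c,b@R.T+[p[0],p[1],z]);h=cv2.convexHull(np.float32((q+.5)*s)).astype(np.int32);cv2.fillConvexPoly(m,h,1)
    return cv2.resize(m.astype(np.float32),(640,400),interpolation=cv2.INTER_AREA)
def fit(c,mask,p0,z=0):
    m=mask.astype(np.float32)
    f=lambda v:1-np.minimum(m,S:=sil(c,v/[1000,1000,100],z)).sum()/np.maximum(m,S).sum()
    best=None
    for yw in (p0[2]-.25,p0[2],p0[2]+.25):
        r=minimize(f,np.array([p0[0]*1000,p0[1]*1000,yw*100]),method="Nelder-Mead",options=dict(initial_simplex=np.array([p0[0]*1000,p0[1]*1000,yw*100])+np.array([[0,0,0],[6,0,0],[0,6,0],[0,0,12]])))
        if best is None or r.fun<best.fun: best=r
    return best.x/[1000,1000,100],1-best.fun
E
python3 - <<'E'
from fit import *
np.set_printoptions(precision=4,suppress=True)
for n in ("wrist","scene","side"):
    c=read_camera(n);g=c["image"].astype(float);regs=regions_of(n,"slug_a")
    for p0 in ((.4396,.081,0),(.434,-.083,0)):
        px=proj(c,[[*p0[:2],.02]])[0]
        r=[d for d in regs if np.hypot(d["point"][1]-px[0],d["point"][0]-px[1])<15]
        if r: print(n,"net",fit(c,r[0]["mask"],p0))
        if n=="wrist":
            k=np.zeros((400,640),bool);k[int(px[1])-50:int(px[1])+50,int(px[0])-35:int(px[0])+35]=1
            if p0[1]<0:k[:85]=0
            mm=(g.min(2)>105)&k
            nn,l,st,ce=cv2.connectedComponentsWithStats(mm.astype(np.uint8));i=1+st[1:,4].argmax()
            print(n,"thr",fit(c,l==i,p0),st[i])
E
```

```text
wrist net (array([ 0.4413,  0.0818, -0.2186]), np.float64(0.9613522887229919))
wrist thr (array([ 0.442 ,  0.082 , -0.2111]), np.float64(0.9712086319923401)) [ 182   85   44   76 2553]
wrist net (array([ 0.4371, -0.0855, -0.0777]), np.float64(0.968197762966156))
wrist thr (array([ 0.4368, -0.0871, -0.0556]), np.float64(0.6841879487037659)) [ 328   85   52   82 3351]
scene net (array([ 0.4432,  0.0829, -0.2177]), np.float64(0.8390418887138367))
scene net (array([ 0.4359, -0.0856, -0.0939]), np.float64(0.8658643364906311))
side net (array([ 0.44  ,  0.0827, -0.2775]), np.float64(0.8827077746391296))
side net (array([ 0.4367, -0.0872, -0.0806]), np.float64(0.9283323884010315))
```

Request:
{"op": "drive_tool", "data": {"deltas": [[[1,-32,-9,0,0],[1,-32,-9,0,0],[1,-32,-9,0,0],[1,-32,-9,0,0],[1,0,0,45,0.114],[1,0,0,45,0.113],[1,0,0,45,0],[1,0,0,0,0]]]}}

```text
clock: 4.45
tcp_pos: [0.4167, 0.0811, 0.2644]
ee_rot: [[-0.222, -0.975, -0.015], [-0.975, 0.222, 0.001], [0.002, 0.015, -1.0]]
contact_force: [-0.5, -0.5, 0.6]
finger_gap: 1.001
```

Request:
{"op": "drive_tool", "data": {"deltas": [[[1,0,0,0,0],[1,0,0,0,0]]]}}

```text
clock: 4.65
tcp_pos: [0.4192, 0.081, 0.2718]
ee_rot: [[-0.222, -0.975, 0.005], [-0.975, 0.222, -0.0], [-0.001, -0.005, -1.0]]
contact_force: [0.8, -0.1, 0.7]
finger_gap: 1.001
```

Run:
```python
from fit import *
np.set_printoptions(precision=4,suppress=True)
c=read_camera("wrist");save(c,"w2")
for d in regions_of("wrist","slug_a")[:3]:
    if d["score"]>.4: print(d["score"],d["point"],fit(c,d["mask"],(.4415,.082,-.215)))
o=get_obs();print(o["tcp_pos"],o["ee_rot"])
```

```text
0.91 [320.8, 267.6] (array([ 0.4415,  0.082 , -0.465 ]), np.float64(0.0))
0.65 [148.0, 524.8] (array([ 0.4415,  0.082 , -0.465 ]), np.float64(0.0))
0.61 [182.6, 303.9] (array([ 0.4418,  0.0825, -0.1982]), np.float64(0.9632045030593872))
[0.4191 0.081  0.2724] [[-0.2224 -0.9749  0.0064]
 [-0.975   0.2224 -0.0004]
 [-0.001  -0.0063 -1.    ]]
```

Request:
{"op": "drive_tool", "data": {"deltas": [[[1,-6,2,20,-0.015],[1,0,0,25,0],[1,0,0,25,0],[1,0,0,0,0]]]}}

```text
clock: 5.15
tcp_pos: [0.418, 0.0873, 0.1998]
ee_rot: [[-0.208, -0.978, -0.0], [-0.978, 0.208, -0.0], [0.0, 0.0, -1.0]]
contact_force: [0.0, 0.6, -0.4]
finger_gap: 0.999
```

Request:
{"op": "drive_tool", "data": {"deltas": [[[-1,0,0,0,0],[-1,0,0,0,0],[-1,0,0,0,0],[-1,0,0,0,0],[-1,0,0,0,0],[-1,0,0,0,0]]], "squeeze": 25}}

```text
clock: 5.75
tcp_pos: [0.4178, 0.0874, 0.2]
ee_rot: [[-0.208, -0.978, 0.0], [-0.978, 0.208, -0.0], [-0.0, -0.0, -1.0]]
contact_force: [0.3, -0.2, 0.1]
finger_gap: 0.539
```

Request:
{"op": "drive_tool", "data": {"deltas": [[[-1,0,0,0,0],[-1,0,0,0,0],[-1,0,0,0,0],[-1,0,0,0,0],[-1,0,0,0,0],[-1,0,0,0,0]]]}}

```text
clock: 6.35
tcp_pos: [0.4177, 0.0874, 0.1997]
ee_rot: [[-0.208, -0.978, -0.0], [-0.978, 0.208, 0.0], [-0.0, 0.0, -1.0]]
contact_force: [0.6, 1.0, -1.4]
finger_gap: 0.135
```

Request:
{"op": "drive_tool", "data": {"deltas": [[[-1,0,0,-10,0],[-1,0,0,-30,0],[-1,0,0,-40,-0.105],[-1,0,0,-30,-0.105],[-1,0,0,0,0],[-1,0,0,0,0],[-1,0,0,0,0]]]}}

```text
clock: 7.05
tcp_pos: [0.4169, 0.0874, 0.3089]
ee_rot: [[-0.0, -1.0, -0.003], [-1.0, 0.0, 0.0], [-0.0, 0.003, -1.0]]
contact_force: [0.2, -0.8, -3.7]
finger_gap: 0.128
```

Request:
{"op": "drive_tool", "data": {"deltas": [[[-1,-15,-12,0,0],[-1,-37,-28,0,0],[-1,-37,-28,0,0],[-1,-37,-28,0,0],[-1,-37,-28,0,0],[-1,-31,-23,0,0],[-1,-15,-12,0,0],[-1,0,0,0,0]]]}}

```text
clock: 7.85
tcp_pos: [0.5775, 0.2986, 0.3068]
ee_rot: [[0.002, -1.0, -0.002], [-1.0, -0.002, -0.0], [0.0, 0.002, -1.0]]
contact_force: [-0.5, -0.7, -3.0]
finger_gap: 0.137
```

Run:
```python
from h import *
np.set_printoptions(precision=4,suppress=True)
o=get_obs();print(o["tcp_pos"],o["ee_rot"],o["contact_force"])
for n in("scene","side","wrist"):
    c=read_camera(n)
    for d in regions_of(n,"pan_l")[:3]:
        ct=max(cv2.findContours(d["mask"].astype(np.uint8),0,1)[0],key=len)
        w=np.array([atz(c,p[0][::-1],.065)[:2] for p in ct])
        print(n,round(d["score"],2),d["point"],atz(c,d["point"],.065)[:2],cv2.minEnclosingCircle((w*1000).astype(np.float32)))
    if n=="wrist": save(c,"w3")
    if n=="side": save(c,"s3",(140,300,180,420),3)
```

```text
[0.5775 0.2986 0.3068] [[ 0.0023 -1.     -0.0016]
 [-1.     -0.0023 -0.    ]
 [ 0.      0.0016 -1.    ]] [-0.5068 -0.6931 -2.9604]
scene 0.95 [206.0, 415.5] [0.6004 0.2886] ((600.2772216796875, 293.71600341796875), 53.00804138183594)
scene 0.91 [209.9, 333.6] [0.6133 0.0536] ((606.2447509765625, 49.92731475830078), 51.81985855102539)
scene 0.37 [224.5, 171.6] [ 0.6623 -0.3909] ((654.5731201171875, -395.85003662109375), 36.15748977661133)
side 0.87 [253.4, 228.3] [0.5836 0.2985] ((592.4960327148438, 292.41314697265625), 52.435909271240234)
side 0.72 [192.1, 292.9] [0.5943 0.0674] ((600.5945434570312, 54.10328674316406), 52.71730422973633)
side 0.41 [148.1, 331.5] [ 0.6206 -0.1267] ((625.1167602539062, -188.85186767578125), 195.64932250976562)
wrist 0.96 [175.3, 349.9] [0.6043 0.2696] ((597.1694946289062, 291.3544616699219), 49.94105529785156)
wrist 0.79 [182.3, 612.9] [0.5992 0.0737] ((601.2135620117188, 57.6698112487793), 50.21828079223633)
```

View pics/s3.png

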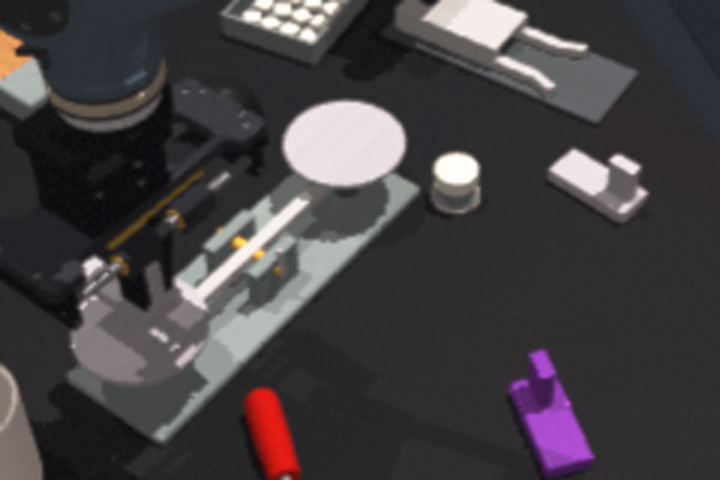

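Both pans are seen (left (597, 292) mm, right (602, 56) mm), and slug 1 is held above pan_l. Lowering it now.

Request:
{"op": "drive_tool", "data": {"deltas": [[[-1,6.5,4,0,0],[-1,0,0,20,0],[-1,0,0,10,0],[-1,0,0,6,0],[-1,0,0,4,0],[-1,0,0,3,0],[-1,0,0,3,0],[-1,0,0,3,0]]]}}

```text
clock: 8.95
tcp_pos: [0.5728, 0.2901, 0.2611]
ee_rot: [[0.001, -1.0, 0.001], [-1.0, -0.001, 0.0], [-0.0, -0.001, -1.0]]
contact_force: [0.8, -0.4, -3.1]
finger_gap: 0.138
```

Request:
{"op": "drive_tool", "data": {"deltas": [[[-1,0,0,2,0],[-1,0,0,1,0],[-1,0,0,1,0],[-1,0,0,0,0]]]}}

```text
clock: 9.35
tcp_pos: [0.5725, 0.2901, 0.2566]
ee_rot: [[0.001, -1.0, -0.0], [-1.0, -0.001, -0.0], [0.0, 0.0, -1.0]]
contact_force: [0.3, -0.5, -2.3]
finger_gap: 0.138
```

Request:
{"op": "drive_tool", "data": {"deltas": [[[-1,0,0,1,0],[-1,0,0,1,0],[-1,0,0,1,0],[-1,0,0,0,0],[-1,0,0,0,0]]]}}

```text
clock: 9.85
tcp_pos: [0.5726, 0.29, 0.2537]
ee_rot: [[0.001, -1.0, -0.0], [-1.0, -0.001, -0.0], [0.0, 0.0, -1.0]]
contact_force: [-0.2, 0.9, -3.4]
finger_gap: 0.136
```

Request:
{"op": "drive_tool", "data": {"deltas": [[[-1,0,0,0.7,0],[-1,0,0,0.5,0],[-1,0,0,0,0]]]}}

```text
clock: 10.15
tcp_pos: [0.5726, 0.29, 0.2527]
ee_rot: [[0.001, -1.0, 0.0], [-1.0, -0.001, 0.0], [-0.0, -0.0, -1.0]]
contact_force: [-0.2, -0.1, -1.6]
finger_gap: 0.138
```

Request:
{"op": "drive_tool", "data": {"deltas": [[[0,0,0,0,0],[0,0,0,0,0],[0,0,0,0,0],[0,0,0,0,0],[0,0,0,0,0],[0,0,0,-20,0],[0,0,0,-40,0],[0,0,0,-40,0]]]}}

```text
clock: 10.95
tcp_pos: [0.5723, 0.2899, 0.3527]
ee_rot: [[0.001, -1.0, -0.002], [-1.0, -0.001, -0.001], [0.001, 0.002, -1.0]]
contact_force: [0.8, 0.5, -0.6]
finger_gap: 0.498
```

Request:
{"op": "drive_tool", "data": {"deltas": [[[1,20,9,0,0],[1,42,18,0,0],[1,42,18,0,0],[1,42,18,0,0],[1,42,18,0,0],[1,42,18,0,0],[1,42,18,0,0],[1,42,18,0,0]]]}}

```text
clock: 11.75
tcp_pos: [0.437, -0.0255, 0.3529]
ee_rot: [[0.001, -1.0, 0.001], [-1.0, -0.001, -0.0], [0.0, -0.001, -1.0]]
contact_force: [-0.0, -1.3, -0.5]
finger_gap: 0.993
```

Request:
{"op": "drive_tool", "data": {"deltas": [[[1,42,18,0,0],[1,18,6,20,0],[1,0,0,35,0.08],[1,0,0,25,0],[1,0,0,0,0],[1,0,0,0,0]]]}}

```text
clock: 12.35
tcp_pos: [0.414, -0.0842, 0.2727]
ee_rot: [[-0.079, -0.997, -0.001], [-0.997, 0.079, 0.0], [-0.0, 0.001, -1.0]]
contact_force: [0.6, 0.3, 0.8]
finger_gap: 1.0
```

Run:
```python
from fit import *
np.set_printoptions(precision=4,suppress=True)
c=read_camera("wrist");save(c,"w4")
px=proj(c,[[.437,-.086,.02]])[0]
for d in regions_of("wrist","slug_a")[:4]:
    print(d["score"],d["point"],px)
    if np.hypot(d["point"][1]-px[0],d["point"][0]-px[1])<30: print(fit(c,d["mask"],(.437,-.086,-.08)))
o=get_obs();print(o["tcp_pos"],o["ee_rot"])
```

```text
0.97 [178.9, 315.7] [314.8772 181.5223]
(array([ 0.4373, -0.0854, -0.0795]), np.float64(0.9734925627708435))
[ 0.4144 -0.0841  0.2736] [[-0.0784 -0.9969  0.0021]
 [-0.9969  0.0784 -0.001 ]
 [ 0.0009 -0.0022 -1.    ]]
```

Request:
{"op": "drive_tool", "data": {"deltas": [[[0.3,-0.5,1,23,0],[0.3,0,0,25,0],[0.3,0,0,25,0],[0.3,0,0,0,0],[0.3,0,0,0,0]]]}}

```text
clock: 12.95
tcp_pos: [0.4133, -0.0835, 0.2004]
ee_rot: [[-0.079, -0.997, 0.001], [-0.997, 0.079, -0.0], [0.0, -0.001, -1.0]]
contact_force: [0.2, 0.6, -0.4]
finger_gap: 0.678
```

Request:
{"op": "drive_tool", "data": {"deltas": [[[-1,0,0,0,0],[-1,0,0,0,0],[-1,0,0,0,0],[-1,0,0,0,0],[-1,0,0,0,0],[-1,0,0,0,0],[-1,0,0,0,0],[-1,0,0,0,0]]]}}

```text
clock: 13.75
tcp_pos: [0.4129, -0.0835, 0.1996]
ee_rot: [[-0.079, -0.997, -0.0], [-0.997, 0.079, 0.0], [-0.0, 0.0, -1.0]]
contact_force: [0.4, 1.0, 2.1]
finger_gap: 0.136
```

Request:
{"op": "drive_tool", "data": {"deltas": [[[-1,0,0,-10,0],[-1,0,0,-35,0],[-1,0,0,-45,-0.04],[-1,0,0,-40,-0.04],[-1,0,0,0,0],[-1,0,0,0,0],[-1,0,0,0,0]]]}}

```text
clock: 14.45
tcp_pos: [0.412, -0.0831, 0.3286]
ee_rot: [[0.0, -1.0, -0.003], [-1.0, -0.0, 0.001], [-0.001, 0.003, -1.0]]
contact_force: [0.1, -0.5, -4.1]
finger_gap: 0.143
```

Request:
{"op": "drive_tool", "data": {"deltas": [[[-1,-15,-18,0,0],[-1,-30,-36,0,0],[-1,-30,-36,0,0],[-1,-30,-36,0,0],[-1,-25,-28,0,0],[-1,-10,-11,0,0],[-1,0,0,0,0],[-1,0,0,0,0]]]}}

```text
clock: 15.25
tcp_pos: [0.5767, 0.0567, 0.3269]
ee_rot: [[0.001, -1.0, -0.006], [-1.0, -0.001, 0.0], [-0.0, 0.006, -1.0]]
contact_force: [0.4, 0.8, -3.9]
finger_gap: 0.138
```

Request:
{"op": "drive_tool", "data": {"deltas": [[[-1,0,0,25,0],[-1,0,0,10,0],[-1,0,0,5,0],[-1,0,0,5,0],[-1,0,0,0,0],[-1,0,0,0,0]]]}}

```text
clock: 15.85
tcp_pos: [0.578, 0.0564, 0.285]
ee_rot: [[0.001, -1.0, 0.001], [-1.0, -0.001, -0.0], [0.0, -0.001, -1.0]]
contact_force: [0.9, 0.6, -2.8]
finger_gap: 0.137
```

Request:
{"op": "drive_tool", "data": {"deltas": [[[-1,0,0,3,0],[-1,0,0,2,0],[-1,0,0,2,0],[-1,0,0,1,0],[-1,0,0,1,0],[-1,0,0,0,0],[-1,0,0,0,0]]]}}

```text
clock: 16.55
tcp_pos: [0.5777, 0.0567, 0.2758]
ee_rot: [[0.001, -1.0, -0.0], [-1.0, -0.001, 0.0], [-0.0, 0.0, -1.0]]
contact_force: [-1.2, -0.0, -1.1]
finger_gap: 0.138
```

Request:
{"op": "drive_tool", "data": {"deltas": [[[0,0,0,0,0],[0,0,0,0,0],[0,0,0,0,0],[0,0,0,0,0],[0,0,0,0,0],[0,0,0,-20,0],[0,0,0,-40,0],[0,0,0,-40,0]]]}}

```text
clock: 17.35
tcp_pos: [0.5776, 0.0566, 0.3758]
ee_rot: [[0.001, -1.0, -0.003], [-1.0, -0.001, 0.0], [-0.0, 0.003, -1.0]]
contact_force: [0.6, -0.2, -0.7]
finger_gap: 0.498
```

Request:
{"op": "drive_tool", "data": {"deltas": [[[0,-20,40,0,0],[0,-20,40,0,0],[0,-20,40,0,0],[0,-20,30,0,0],[0,-20,0,0,0],[0,0,0,0,0],[0,0,0,0,0],[0,0,0,0,0]]]}}

```text
clock: 18.15
tcp_pos: [0.4284, 0.156, 0.3756]
ee_rot: [[0.0, -1.0, 0.001], [-1.0, -0.0, -0.0], [0.0, -0.001, -1.0]]
contact_force: [0.3, 0.2, 0.8]
finger_gap: 0.498
```

Request:
{"op": "drive_tool", "data": {"deltas": [[[0,0,0,0,0],[0,0,0,0,0],[0,0,0,0,0],[0,0,0,0,0],[0,0,0,0,0],[0,0,0,0,0],[0,0,0,0,0],[0,0,0,0,0]]]}}

```text
clock: 18.95
tcp_pos: [0.4277, 0.1565, 0.3756]
ee_rot: [[0.001, -1.0, 0.0], [-1.0, -0.001, 0.0], [-0.0, -0.0, -1.0]]
contact_force: [0.0, -0.4, -0.0]
finger_gap: 0.5
```

Run:
```python
from fit import *
np.set_printoptions(precision=4,suppress=True)
o=get_obs();print(o["clock"],o["tcp_pos"])
for n in("scene","side","wrist"):
    c=read_camera(n);regs=regions_of(n,"slug_a")
    for nm,p0 in (("L",(.5965,.290,0)),("R",(.602,.057,0))):
        px=proj(c,[[*p0[:2],.085]])[0]
        for d in regs:
            if np.hypot(d["point"][1]-px[0],d["point"][0]-px[1])<25:
                print(n,nm,d["point"],[(z,)+fit(c,d["mask"],p0,z) for z in(.053,.065,.077)])
    if n!="scene": save(c,"b_"+n)
a=cv2.imread("pics/b_wrist.png");b=cv2.imread("pics/b_side.png")[150:300,170:370]
cv2.imwrite("pics/bal.png",np.vstack([cv2.resize(a[:200],(640,200)),cv2.resize(b,(640,400)[:2] if 0 else (533,400),interpolation=2).repeat(1,0) if 0 else cv2.copyMakeBorder(cv2.resize(b,(533,400),interpolation=2),0,0,0,107,0)]))
```

```text
18.95 [0.4277 0.1565 0.3756]
scene L [196.9, 418.7] [(0.053, array([0.5742, 0.2998, 0.0046]), np.float64(0.9204893112182617)), (0.065, array([ 0.5851,  0.296 , -0.0044]), np.float64(0.911332368850708)), (0.077, array([ 0.5956,  0.2919, -0.0137]), np.float64(0.8997824788093567))]
scene R [205.6, 335.1] [(0.053, array([ 0.6021,  0.057 , -0.0084]), np.float64(0.9334378838539124)), (0.065, array([ 0.6124,  0.0565, -0.0091]), np.float64(0.9248365759849548)), (0.077, array([ 0.6222,  0.0561, -0.0064]), np.float64(0.9112306833267212))]
side L [242.0, 226.3] [(0.053, array([ 0.614 ,  0.2775, -0.0143]), np.float64(0.9422122836112976)), (0.065, array([ 0.6056,  0.2834, -0.0154]), np.float64(0.9305251240730286)), (0.077, array([ 0.5973,  0.2895, -0.0397]), np.float64(0.9145290851593018))]
```

View pics/bal.png

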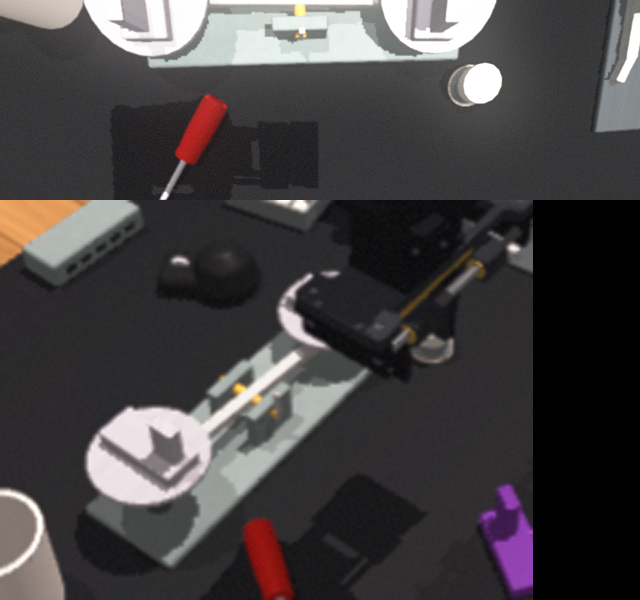

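The heights agree in both views. Slug 1 on pan_l (crop pixel (155, 450)) is up with its underside at 77 mm. Slug 2 on pan_r is down at 53 mm, so slug 2 is heavier, which matches the wrist force readings (about 4 N against 3 N). Regrasping slug 2.

Request:
{"op": "drive_tool", "data": {"deltas": [[[0.3,10,-15,0,0],[0.3,25,-38,0,0],[0.3,25,-38,0,0],[0.3,25,-38,0,0],[0.3,15,-21,0,0],[0.3,0,0,30,0],[0.3,0,0,0,0],[0.3,0,0,0,0]]]}}

```text
clock: 20.05
tcp_pos: [0.5778, 0.0561, 0.3449]
ee_rot: [[0.0, -1.0, -0.003], [-1.0, -0.0, 0.0], [-0.0, 0.003, -1.0]]
contact_force: [-0.3, 0.2, 0.0]
finger_gap: 0.651
```

Run:
```python
from fit import *
np.set_printoptions(precision=4,suppress=True)
c=read_camera("wrist");save(c,"w5")
px=proj(c,[[.602,.057,.075]])[0]
for d in regions_of("wrist","slug_a")[:4]:
    if np.hypot(d["point"][1]-px[0],d["point"][0]-px[1])<40: print(d["score"],fit(c,d["mask"],(.602,.057,-.0),.053))
o=get_obs();print(o["tcp_pos"],o["ee_rot"])
for q in("channel_mouth","roof_edge"):
    for d in spot_point("wrist",q): print(q,d["score"],d["point"],atz(c,d["point"],.006))
```

```text
0.82 (array([0.6014, 0.0562, 0.0005]), np.float64(0.9729781150817871))
[0.578  0.0567 0.3463] [[ 0.0012 -1.      0.001 ]
 [-1.     -0.0012 -0.0001]
 [ 0.0001 -0.001  -1.    ]]
channel_mouth 0.57 [202.2, 540.1] [ 0.5577 -0.186   0.006 ]
roof_edge 0.87 [163.7, 551.5] [ 0.5995 -0.1893  0.006 ]
```

Request:
{"op": "drive_tool", "data": {"deltas": [[[0.3,0,0,40,0],[0.3,0,0,32,0],[0.3,0,0,20,0],[0.3,0,0,0,0],[-1,0,0,0,0],[-1,0,0,0,0],[-1,0,0,0,0],[-1,0,0,0,0]]]}}

```text
clock: 21.05
tcp_pos: [0.5782, 0.0566, 0.2548]
ee_rot: [[0.001, -1.0, 0.002], [-1.0, -0.001, -0.0], [0.0, -0.002, -1.0]]
contact_force: [-0.5, -0.5, 0.2]
finger_gap: 0.371
```

Request:
{"op": "drive_tool", "data": {"deltas": [[[-1,0,0,0,0],[-1,0,0,0,0],[-1,0,0,0,0],[-1,0,0,0,0],[-1,0,0,0,0]]], "squeeze": 25}}

```text
clock: 21.55
tcp_pos: [0.5778, 0.0567, 0.2537]
ee_rot: [[0.001, -1.0, 0.0], [-1.0, -0.001, 0.0], [-0.0, -0.0, -1.0]]
contact_force: [-0.9, -0.1, 0.6]
finger_gap: 0.135
```

Request:
{"op": "drive_tool", "data": {"deltas": [[[-1,0,0,-6,0],[-1,0,0,-8,0],[-1,0,0,-8,0],[-1,0,0,-8,0],[-1,0,0,-15,0],[-1,0,0,-30,0],[-1,0,0,0,0]]]}}

```text
clock: 22.25
tcp_pos: [0.5792, 0.0566, 0.3324]
ee_rot: [[0.001, -1.0, 0.009], [-1.0, -0.001, -0.001], [0.001, -0.009, -1.0]]
contact_force: [0.8, -0.4, -3.3]
finger_gap: 0.132
```

Request:
{"op": "drive_tool", "data": {"deltas": [[[-1,17,9,0,0],[-1,40,21,0,0],[-1,40,21,0,0],[-1,40,21,0,0],[-1,40,21,0,0],[-1,40,21,0,0],[-1,27,14,0,0],[-1,0,0,0,0]]]}}

```text
clock: 23.05
tcp_pos: [0.4486, -0.1906, 0.3281]
ee_rot: [[-0.004, -1.0, -0.0], [-1.0, 0.004, -0.001], [0.001, 0.0, -1.0]]
contact_force: [1.4, 0.7, -2.6]
finger_gap: 0.137
```

Request:
{"op": "drive_tool", "data": {"deltas": [[[-1,0,0,0,0],[-1,0,0,0,0]]]}}

```text
clock: 23.25
tcp_pos: [0.45, -0.1867, 0.3282]
ee_rot: [[0.001, -1.0, -0.001], [-1.0, -0.001, 0.001], [-0.001, 0.001, -1.0]]
contact_force: [-0.7, 0.2, -3.0]
finger_gap: 0.139
```

Run:
```python
from fit import *
np.set_printoptions(precision=4,suppress=True)
o=get_obs();print(o["clock"],o["tcp_pos"],o["ee_rot"],o["contact_force"])
for n in ("wrist","scene","side"):
    c=read_camera(n)
    for q in("channel_mouth","roof_edge"):
        for d in spot_point(n,q)[:2]: print(n,q,round(d["score"],2),d["point"],atz(c,d["point"],.006)[:2])
    px=proj(c,[[.596,.290,.07]])[0]
    for d in regions_of(n,"slug_a"):
        if np.hypot(d["point"][1]-px[0],d["point"][0]-px[1])<25: print("L",n,[(z,)+fit(c,d["mask"],(.596,.29,0),z) for z in (.053,.077)])
    if n=="wrist":
        save(c,"w6",(0,300,160,560),2); save(c,"w6full")
```

```text
23.25 [ 0.45   -0.1867  0.3282] [[ 0.0013 -1.     -0.0007]
 [-1.     -0.0013  0.0009]
 [-0.0009  0.0006 -1.    ]] [-0.7204  0.1816 -2.9522]
wrist channel_mouth 0.74 [22.1, 318.8] [ 0.5984 -0.1895]
wrist channel_mouth 0.6 [72.2, 317.9] [ 0.5579 -0.1889]
wrist roof_edge 0.69 [21.2, 318.2] [ 0.5991 -0.189 ]
scene channel_mouth 0.61 [208.0, 254.4] [ 0.551  -0.1829]
scene roof_edge 0.69 [223.1, 253.8] [ 0.6105 -0.1789]
scene roof_edge 0.33 [207.2, 419.2] [0.5522 0.3181]
L scene [(0.053, array([0.5967, 0.2922, 0.0018]), np.float64(0.9361767768859863)), (0.077, array([ 0.6172,  0.2842, -0.0184]), np.float64(0.9285714030265808))]
L scene [(0.053, array([ 0.6302,  0.2887, -1.5994]), np.float64(0.44156646728515625)), (0.077, array([ 0.6374,  0.3085, -0.3803]), np.float64(0.33416152000427246))]
side channel_mouth 0.78 [159.6, 361.6] [ 0.5648 -0.1969]
side roof_edge 0.59 [159.9, 351.0] [ 0.5877 -0.1773]
side roof_edge 0.37 [186.8, 294.6] [0.6432 0.0047]
L side [(0.053, array([ 0.5964,  0.2896, -0.0011]), np.float64(0.935447633266449)), (0.077, array([ 0.5808,  0.3006, -0.0143]), np.float64(0.9107497930526733))]
```

View pics/w6.png

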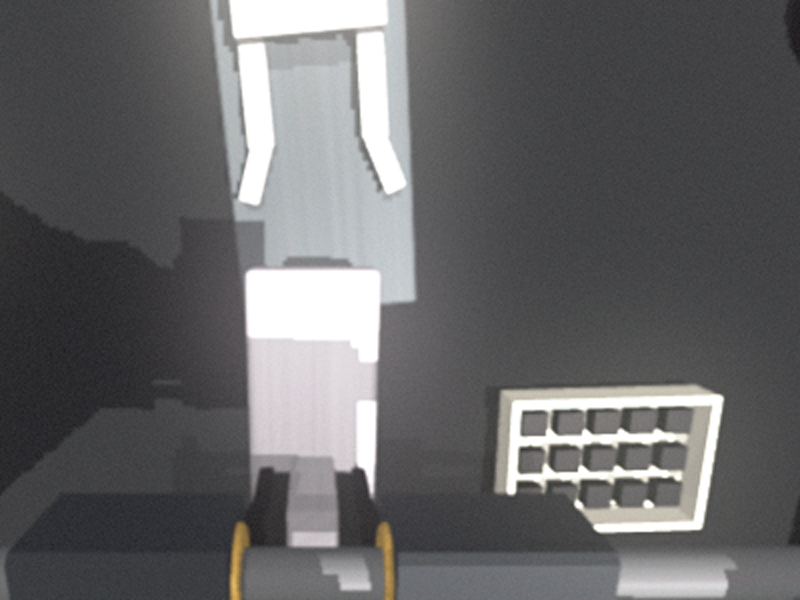

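The view shows the held slug (nose at crop row 270), the channel walls with kinks near crop (274, 140) and (360, 135), and a slightly yawed foot plate. I'll measure the channel axis from these edges.

Run:
```python
from fit import *
np.set_printoptions(precision=4,suppress=True)
c=read_camera("wrist")
g=cv2.cvtColor(c["image"],cv2.COLOR_RGB2GRAY).astype(int)
W=lambda col,row,z:atz(c,(row,col),z)[:2]
# inner wall edges: strongest gradient per row
L,R=[],[]
for r in range(24,66):
    dl=np.diff(g[r,284:312]);dr=np.diff(g[r,322:346])
    L.append(W(284+dl.argmin()+.5,r,.016));R.append(W(322+dr.argmax()+.5,r,.016))
for nm,A in(("L",L),("R",R)):
    A=np.array(A);A=A[::1];p=np.polyfit(A[:,0],A[:,1],1);e=A[:,1]-np.polyval(p,A[:,0]);k=abs(e)<.003;p=np.polyfit(A[k,0],A[k,1],1)
    print(nm,A[:,0].min(),A[:,0].max(),"slope",p[0],"y@.556",np.polyval(p,.556),"y@.6",np.polyval(p,.6),k.sum(),e.std())
# foot plate edges
for nm,c0,c1 in(("PL",262,282),("PR",355,372)):
    P=[]
    for r in (range(10,95) if nm=="PL" else range(10,140)):
        d=np.diff(cv2.GaussianBlur(g[r:r+1].astype(np.float32),(5,1),0)[0,c0:c1]);P.append(W(c0+(d.argmax() if nm=="PL" else d.argmin())+.5,r,.006))
    P=np.array(P);p=np.polyfit(P[:,0],P[:,1],1);e=P[:,1]-np.polyval(p,P[:,0]);k=abs(e)<.002;p=np.polyfit(P[k,0],P[k,1],1);print(nm,p[0],np.polyval(p,.556),k.sum())
print("kinks",W(160+274/2,70,.016),W(160+360/2,67,.016),"tips",W(160+242/2,102,.016),W(160+402/2,95,.016))
# slug nose, top corners at underside+.014
z=get_obs()["tcp_pos"][2]-.2+.014
print("nose",W(160+247/2,135,z),W(160+379/2,135,z))
```

```text
L 0.5629184325449853 0.5949048459709257 slope 0.08889714114056313 y@.556 -0.1707487318236523 y@.6 -0.16683725761346754 42 0.0002617787781192624
R 0.5629859835893379 0.5949742172488202 slope 0.08223776113986395 y@.556 -0.2086010539422672 y@.6 -0.2049825924521132 42 0.0002421680399612943
PL 0.02509805143574531 -0.15486227005743577 34
PR 0.08333160224796192 -0.23103930194359154 130
kinks [ 0.5589 -0.1716] [ 0.5614 -0.209 ] tips [ 0.5322 -0.1569] [ 0.5383 -0.2283]
nose [ 0.5135 -0.1711] [ 0.5135 -0.2055]
```

Request:
{"op": "drive_tool", "data": {"deltas": [[[-1,10,-9,0,0],[-1,0,0,15,-0.085],[-1,0,0,30,0],[-1,0,0,30,0],[-1,0,0,25,0],[-1,0,0,15,0],[-1,0,0,0,0],[-1,0,0,0,0]]]}}

```text
clock: 24.7
tcp_pos: [0.4597, -0.1983, 0.2135]
ee_rot: [[0.085, -0.996, 0.001], [-0.996, -0.085, -0.001], [0.001, -0.001, -1.0]]
contact_force: [-0.0, 0.8, -3.9]
finger_gap: 0.138
```

Run:
```python
from h import *
np.set_printoptions(precision=4,suppress=True)
o=get_obs();print(o["clock"],o["tcp_pos"],o["ee_rot"],o["contact_force"])
c=read_camera("wrist")
g=cv2.cvtColor(c["image"],cv2.COLOR_RGB2GRAY); save(c,"w7",(0,300,160,560),2)
for d in spot_point("wrist","channel_mouth")[:2]: print(d["score"],d["point"],atz(c,d["point"],.006))
```

```text
24.7 [ 0.4597 -0.1983  0.2135] [[ 0.0854 -0.9963  0.0007]
 [-0.9963 -0.0854 -0.0005]
 [ 0.0006 -0.0007 -1.    ]] [-0.0176  0.8425 -3.8985]
0.82 [69.7, 314.2] [ 0.5569 -0.1896  0.006 ]
```

View pics/w7.png

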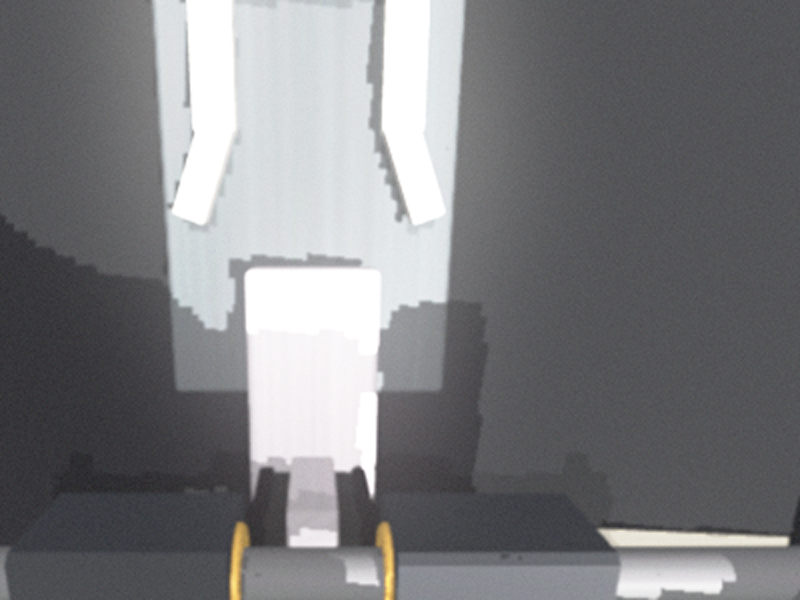

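The slug is parallel to the channel. The centre lines are crop col 313.5 (slug) and 309 (channel), so the slug is about 1.2 mm too far right. I'll correct that and lower it onto the plate.

Request:
{"op": "drive_tool", "data": {"deltas": [[[-1,-1.2,0,3,0],[-1,0,0,2,0],[-1,0,0,1,0],[-1,0,0,0,0],[-1,0,0,0,0],[-1,0,0,0,0]]]}}

```text
clock: 25.4
tcp_pos: [0.4589, -0.1963, 0.2076]
ee_rot: [[0.086, -0.996, 0.0], [-0.996, -0.086, -0.0], [0.0, -0.0, -1.0]]
contact_force: [0.4, -0.0, -3.5]
finger_gap: 0.132
```

Request:
{"op": "drive_tool", "data": {"deltas": [[[-1,0,0,0.7,0],[-1,0,0,0,0],[-1,0,0,0,0]]]}}

```text
clock: 25.7
tcp_pos: [0.459, -0.1963, 0.2069]
ee_rot: [[0.086, -0.996, 0.0], [-0.996, -0.086, -0.0], [0.0, -0.0, -1.0]]
contact_force: [-0.1, 0.8, -3.5]
finger_gap: 0.137
```

Request:
{"op": "drive_tool", "data": {"deltas": [[[-1,0,0,0.5,0],[-1,0,0,0,0],[-1,0,0,0,0]]]}}

```text
clock: 26.0
tcp_pos: [0.4589, -0.1963, 0.2067]
ee_rot: [[0.086, -0.996, 0.0], [-0.996, -0.086, -0.0], [0.0, -0.0, -1.0]]
contact_force: [-1.7, -0.2, 4.0]
finger_gap: 0.141
```

Request:
{"op": "drive_tool", "data": {"deltas": [[[-1,0,-5,0,0],[-1,0,-10,0,0],[-1,0,-10,0,0],[-1,0,-10,0,0],[-1,0,-5,0,0],[-1,0,0,0,0],[-1,0,0,0,0]]]}}

```text
clock: 26.7
tcp_pos: [0.4985, -0.1925, 0.2068]
ee_rot: [[0.086, -0.996, -0.001], [-0.996, -0.086, 0.001], [-0.001, 0.001, -1.0]]
contact_force: [-2.8, 0.4, 4.8]
finger_gap: 0.14
```

Request:
{"op": "drive_tool", "data": {"deltas": [[[-1,0,0,-0.4,0],[-1,0,-4,0,0],[-1,0,-8,0,0],[-1,0,-8,0,0],[-1,0,-8,0,0],[-1,0,-8,0,0],[-1,0,-4,0,0],[-1,0,0,0,0]]]}}

```text
clock: 27.5
tcp_pos: [0.5395, -0.1894, 0.2068]
ee_rot: [[0.086, -0.996, 0.001], [-0.996, -0.086, -0.0], [0.001, -0.001, -1.0]]
contact_force: [-1.4, 1.3, 2.7]
finger_gap: 0.138
```

Request:
{"op": "drive_tool", "data": {"deltas": [[[-1,0,0,-0.3,0],[-1,0,-2,0,0],[-1,0,-2,0,0],[-1,0,-2,0,0],[-1,0,-2,0,0],[-1,0,0,0,0]]]}}

```text
clock: 28.1
tcp_pos: [0.5472, -0.1888, 0.2068]
ee_rot: [[0.086, -0.996, 0.001], [-0.996, -0.086, -0.0], [0.0, -0.001, -1.0]]
contact_force: [-0.5, 1.0, -3.4]
finger_gap: 0.136
```

Request:
{"op": "drive_tool", "data": {"deltas": [[[-1,0,-1.5,0,0],[-1,0,-1.5,0,0],[-1,0,0,0,0]]]}}

```text
clock: 28.4
tcp_pos: [0.5499, -0.1885, 0.2069]
ee_rot: [[0.086, -0.996, 0.0], [-0.996, -0.086, -0.0], [0.0, -0.0, -1.0]]
contact_force: [0.1, -0.8, -4.2]
finger_gap: 0.139
```

Request:
{"op": "drive_tool", "data": {"deltas": [[[-1,0,0,0,0],[-1,0,-1,0,0],[-1,0,-1,0,0],[-1,0,0,0,0]]], "squeeze": 6}}

```text
clock: 28.8
tcp_pos: [0.5516, -0.1883, 0.207]
ee_rot: [[0.086, -0.996, -0.0], [-0.996, -0.086, 0.0], [-0.0, 0.0, -1.0]]
contact_force: [-0.2, -0.4, -3.0]
finger_gap: 0.14
```

Request:
{"op": "drive_tool", "data": {"deltas": [[[-1,0,-1,0,0],[-1,0,-1,0,0],[-1,0,0,0,0]]]}}

```text
clock: 29.1
tcp_pos: [0.5528, -0.1881, 0.207]
ee_rot: [[0.086, -0.996, -0.002], [-0.996, -0.086, 0.001], [-0.001, 0.002, -1.0]]
contact_force: [-4.4, -1.3, 0.2]
finger_gap: 0.134
```

Request:
{"op": "drive_tool", "data": {"deltas": [[[-1,0,-1,0,0],[-1,0,-1,0,0],[-1,0,0,0,0]]]}}

```text
clock: 29.4
tcp_pos: [0.554, -0.1879, 0.2069]
ee_rot: [[0.086, -0.996, -0.005], [-0.996, -0.086, 0.001], [-0.002, 0.005, -1.0]]
contact_force: [-7.1, -1.7, 0.5]
finger_gap: 0.137
```

Request:
{"op": "drive_tool", "data": {"deltas": [[[-1,0,2,0,0],[-1,0,2,0,0],[-1,0,2,0,0],[-1,0.3,0,0,0],[-1,0,0,0,0],[-1,0,0,0,0]]]}}

```text
clock: 30.0
tcp_pos: [0.55, -0.1888, 0.2071]
ee_rot: [[0.086, -0.996, 0.001], [-0.996, -0.086, -0.0], [0.0, -0.001, -1.0]]
contact_force: [-0.2, 0.2, -2.5]
finger_gap: 0.136
```

Request:
{"op": "drive_tool", "data": {"deltas": [[[-1,0,-1,0,0],[-1,0,-1,0,0],[-1,0,-1,0,0],[-1,0,0,0,0]]]}}

```text
clock: 30.4
tcp_pos: [0.5523, -0.1886, 0.2071]
ee_rot: [[0.086, -0.996, -0.001], [-0.996, -0.086, 0.0], [-0.0, 0.001, -1.0]]
contact_force: [-3.1, -0.3, -0.2]
finger_gap: 0.136
```

Request:
{"op": "drive_tool", "data": {"deltas": [[[-1,0,-0.7,0,0],[-1,0,0,0,0]]]}}

```text
clock: 30.6
tcp_pos: [0.5527, -0.1885, 0.2071]
ee_rot: [[0.086, -0.996, -0.002], [-0.996, -0.086, 0.0], [-0.001, 0.002, -1.0]]
contact_force: [-4.7, -2.1, 0.6]
finger_gap: 0.137
```

Request:
{"op": "drive_tool", "data": {"deltas": [[[-1,0,-0.7,0,0],[-1,0,0,0,0]]]}}

```text
clock: 30.8
tcp_pos: [0.5531, -0.1884, 0.207]
ee_rot: [[0.086, -0.996, -0.003], [-0.996, -0.086, 0.001], [-0.001, 0.003, -1.0]]
contact_force: [-6.5, -2.4, 1.1]
finger_gap: 0.134
```

Request:
{"op": "drive_tool", "data": {"deltas": [[[-1,0,2,0,0],[-1,0,2,0,0.02],[-1,0,0,0,0],[-1,0,-1,0,0],[-1,0,-1,0,0],[-1,0,-1,0,0],[-1,0,0,0,0]]]}}

```text
clock: 31.5
tcp_pos: [0.5526, -0.1886, 0.2071]
ee_rot: [[0.066, -0.998, -0.002], [-0.998, -0.066, 0.0], [-0.0, 0.002, -1.0]]
contact_force: [-4.6, -1.2, -0.9]
finger_gap: 0.138
```

Request:
{"op": "drive_tool", "data": {"deltas": [[[-1,0,2,0,0],[-1,0,1,0,-0.04],[-1,0,0,0,0],[-1,0,-1,0,0],[-1,0,-1,0,0],[-1,0,-1,0,0],[-1,0,0,0,0]]]}}

```text
clock: 32.2
tcp_pos: [0.5525, -0.1884, 0.2071]
ee_rot: [[0.105, -0.994, -0.002], [-0.994, -0.105, 0.0], [-0.001, 0.002, -1.0]]
contact_force: [-4.0, -1.6, -0.4]
finger_gap: 0.138
```

Request:
{"op": "drive_tool", "data": {"deltas": [[[-1,0,2,0,0],[-1,0.7,1,0,0.02],[-1,0,0,0,0],[-1,0,-1,0,0],[-1,0,-1,0,0],[-1,0,-1,0,0],[-1,0,0,0,0]]]}}

```text
clock: 32.9
tcp_pos: [0.5527, -0.1892, 0.2071]
ee_rot: [[0.086, -0.996, -0.001], [-0.996, -0.086, 0.0], [-0.0, 0.001, -1.0]]
contact_force: [-4.1, -2.2, 0.4]
finger_gap: 0.14
```

Run:
```python
from h import *
np.set_printoptions(precision=4,suppress=True)
o=get_obs();print(o["clock"],o["tcp_pos"],o["contact_force"],o["moment"])
c=read_camera("wrist");save(c,"w8",(0,300,160,560),2)
a=cv2.imread("pics/w8.png");c=read_camera("scene");save(c,"sc8",(160,280,190,310),4)
b=cv2.imread("pics/sc8.png");print(a.shape,b.shape)
cv2.imwrite("pics/m8.png",np.hstack([cv2.resize(a,(400,300)),cv2.resize(b,(400,300)) ] if 0 else [cv2.resize(a[:400],(440,220)),cv2.resize(b,(220,220))]))
```

```text
32.9 [ 0.5527 -0.1892  0.2071] [-4.1433 -2.243   0.3928] [-0.2787  0.6755 -0.0857]
(600, 800, 3) (480, 480, 3)
```

View pics/w8.png

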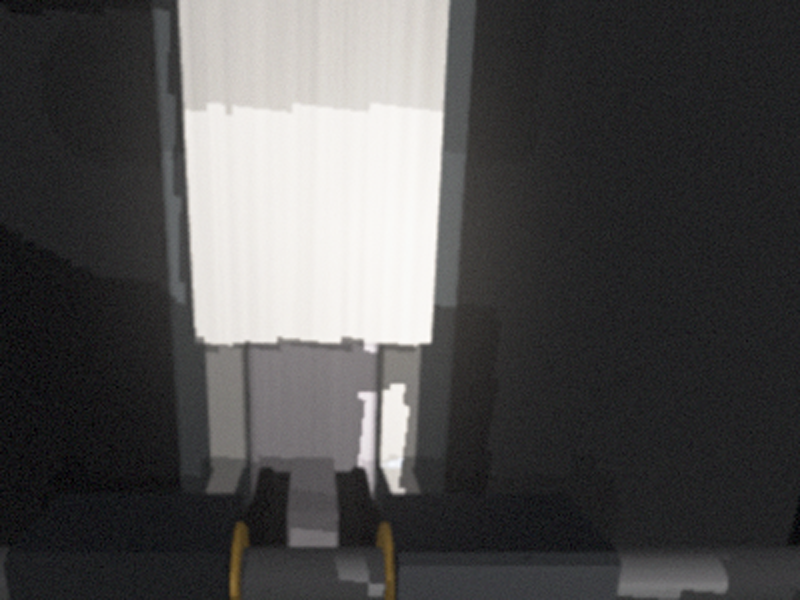

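The slug sits centred between the channel walls, with the roof edge at crop row 343. It stops at the same place in all five pushes, including two with the yaw changed by ±0.02 rad and two shifted sideways. I'll check that depth against the roof edge.

Run:
```python
from h import *
c=read_camera("wrist");o=get_obs()
e=atz(c,(343/2,160+313/2),.030)
print("roof edge",e,"nose past edge mm",((np.array(o["tcp_pos"])-e)[:2]@np.array([.9964,.085]))*1000+64)
```

```text
roof edge [ 0.59818025 -0.18612825  0.03      ] nose past edge mm 18.38794786926414
```

Request:
{"op": "drive_tool", "data": {"deltas": [[[-0.6,0,0,0,0],[-0.6,0,0,0,0],[-0.6,0,0,0,0],[-0.6,0,0,0,0]]]}}

```text
clock: 33.45
tcp_pos: [0.5536, -0.1892, 0.2073]
ee_rot: [[0.086, -0.996, 0.001], [-0.996, -0.086, -0.0], [0.001, -0.001, -1.0]]
contact_force: [-0.2, 1.0, -0.7]
finger_gap: 0.196
```

Request:
{"op": "drive_tool", "data": {"deltas": [[[-1,0,2,0,0],[-1,0,0,0,0],[-1,0,0,0,0],[-1,0,0,0,0]]]}}

```text
clock: 33.85
tcp_pos: [0.551, -0.1894, 0.2071]
ee_rot: [[0.085, -0.996, -0.0], [-0.996, -0.085, 0.0], [-0.0, 0.0, -1.0]]
contact_force: [-0.2, -0.3, 1.7]
finger_gap: 0.136
```

Request:
{"op": "drive_tool", "data": {"deltas": [[[-1,0,-0.7,0,0],[-1,0,-0.7,0,0],[-1,0,0,0,0]]]}}

```text
clock: 34.15
tcp_pos: [0.5515, -0.1894, 0.207]
ee_rot: [[0.086, -0.996, -0.003], [-0.996, -0.086, 0.0], [-0.001, 0.003, -1.0]]
contact_force: [-4.6, -1.5, 3.6]
finger_gap: 0.137
```

Request:
{"op": "drive_tool", "data": {"deltas": [[[-0.2,0,0,0,0],[-0.2,0,0,0,0],[-0.2,0,0,0,0],[-0.2,0,0,0,0],[-0.2,0,0,0,0],[-0.2,0,0,-15,0],[-0.2,0,0,-35,0],[-0.2,0,0,-40,0]]]}}

```text
clock: 34.95
tcp_pos: [0.5521, -0.189, 0.2977]
ee_rot: [[0.086, -0.996, -0.002], [-0.996, -0.086, 0.001], [-0.002, 0.002, -1.0]]
contact_force: [0.7, -0.3, -0.3]
finger_gap: 0.399
```

Request:
{"op": "drive_tool", "data": {"deltas": [[[-0.2,0,30,-20,0],[-0.2,0,40,0,0],[-0.2,0,40,0,0],[-0.2,0,0,0,0],[-0.2,0,0,0,0]]]}}

```text
clock: 35.45
tcp_pos: [0.4425, -0.1989, 0.3182]
ee_rot: [[0.084, -0.996, 0.002], [-0.996, -0.084, -0.001], [0.001, -0.002, -1.0]]
contact_force: [0.4, 1.2, -0.5]
finger_gap: 0.399
```

Run:
```python
from fit import *
np.set_printoptions(precision=4,suppress=True)
o=get_obs();print(o["clock"],o["tcp_pos"],o["contact_force"])
c=read_camera("wrist");save(c,"w9",(0,240,160,480),2)
```

```text
35.45 [ 0.4425 -0.1989  0.3182] [ 0.4169  1.2078 -0.521 ]
```

View pics/w9.png

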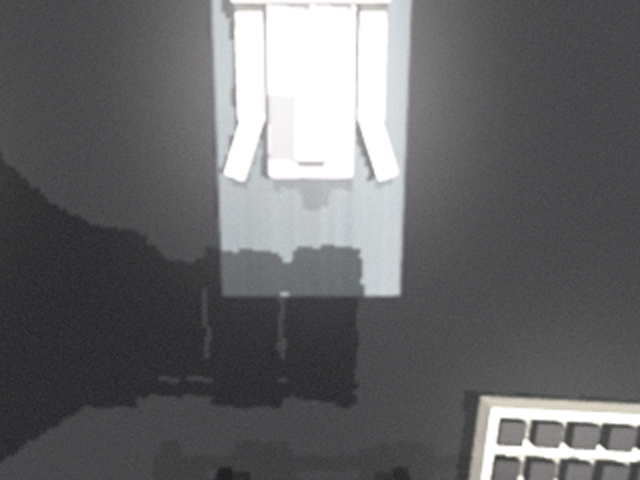

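The slug lies straight in the channel, rear end at crop (178, 311), and nothing touches it. One last check of the depth and of pan_l, then I hand in.

Run:
```python
from fit import *
np.set_printoptions(precision=4,suppress=True)
c=read_camera("wrist")
r=atz(c,(180/2,160+311/2),.006);e=atz(c,(5/2,160+311/2),.030)
print("nose past edge mm",80-np.linalg.norm((e-r)[:2])*1000)
c=read_camera("scene");px=proj(c,[[.596,.290,.07]])[0]
for d in regions_of("scene","slug_a"):
    if np.hypot(d["point"][1]-px[0],d["point"][0]-px[1])<25: print("L",fit(c,d["mask"],(.596,.29,0),.053))
print(hand_in())
```

```text
nose past edge mm 18.440158677633306
L (array([ 0.5976,  0.292 , -0.0328]), np.float64(0.8852723240852356))
the job is handed in; nothing more can be done
None
```

The job is done and handed in at about 35.5 s of the 72 s allowed. The heavier slug is in the stand's channel and the lighter one is still on its pan.

- **Weighing:** I put the left slug on pan_l and the right slug on pan_r, let go and waited about 2 s. Pan_r went right down: that slug's underside was at 53 mm, the other's at 77 mm, and both outside cameras agreed. The wrist force also read about 4 N for the right slug against about 3 N for the left, so the right one went into the stand.
- **Insertion:** The slug stopped at the same place on every push of about 4–7 N. That included pushes with the yaw changed by ±0.02 rad, with small sideways shifts, and after letting go and regripping.
- **Depth:** Its nose is about 18.4 mm past the roof edge, measured the same way before and after release. That is inside the 16–41 mm range but near its short end. The stop itself is hidden, so "fully home" rests on the repeatable feel and this depth.
- **Force:** The slug was pressed on the foot plate with about 7–8 N for the first part of the slide. I then raised it to ease that off. The firmest push on the stop was about 7 N, slightly more than "a few newtons".
- **Last checks:** The lighter slug was seen still on pan_l, though this last model fit was looser than the earlier ones. The gripper was clear of everything. I did not re-measure the other items on the desk, but no unplanned contact showed in the force readings.

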